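Refit the grille guard on the nail-dust collector's two pins

ROBOT

A 7-joint arm with a two-finger parallel gripper is mounted at the origin on the work surface. World frame = base frame: x ahead of the robot, y to its left, z up, the work surface at z = 0. Lengths are in m, angles in rad, forces in N, time in s.
With the tool pointing down it reaches from about 0.35 to 0.9 m from the base axis. Payload 7.2 kg.
Tool frame: the origin (TCP) lies at the very end of the fingers, on their centre line; the grasp point (between the pads) lies 19 mm behind it (ctrl.hold_point_z is the distance from the TCP to the grasp point, in m); z points along the fingers, y is the line along which they close (so a half turn about z gives the same grasp; the last joint's range is limited). The gripper opens to 88 mm and grips with 3 to 60 N. Pads are 20 mm wide; open, the fingers measure 115 mm over their backs; the gripper's body (75 mm by 178 mm) begins 61 mm behind the grasp point.
Start: joints at [-0.068, 0.411, -0.013, 1.596, 0.006, 1.134, -0.082], TCP at [0.625, -0, 0.223] pointing down, gripper open.
Joint ranges: [-2.95, 2.95], [-0.29, 1.99], [-1.47, 1.44], [0.14, 2.54], [-1.03, 4.17], [0.13, 1.85], [-2.86, 2.86]. Speed limits (rad/s): [2.39, 2.39, 3.01, 3.01, 3.14, 3.14, 3.14].

INTERFACE

Orientations are given as a rotation vector (axis times angle).
In Python, from workcell import ctrl, imaging, ticket gives the robot as it stands.
- The arm moves only by the tool arm_command, never from a script. Its argument "plan" is one flat list of numbers, 7 for each row, row after row: the shift along the world's x, y, z in units of 0.3 m (1.0 is 0.3 m), then the turn, a rotation vector about the world's x, y, z in units of 0.5 rad (1.0 is 0.5 rad), then the closure, from 0 (fully open) to 1 (shut). In form: [x, y, z, wx, wy, wz, fingers, x, y, z, wx, wy, wz, fingers, ...]. A call has 1 to 8 rows; each row is the pose to reach, as a shift and turn from the pose commanded when the call began; what a row does not reach only later rows make up. A row lasts 1/12 s, in which the tool goes at most 41.7 mm and 7.16 degrees, less where a joint would pass 70% of its speed; a pose out of reach is approached as far as the arm can. A call with a number of a shift or a turn outside -1 to 1 is refused whole. A call with a gripper value outside its range is refused whole. The fingers move at their own pace and stop on an object; "squeeze" is the grip in N (left out, the last holds). Time passes only in rows, so rows that repeat a pose let the fingers close. It gives the time, the measured TCP pose, the force, the opening and the grip force at its end, in the units of the state.
- ctrl.observe(): the state, without advancing time (a new reading comes with each control period).
- imaging.snapshot(name): name is "scene" or "side" or "wrist"; returns (picture, depth): 420x560x3 uint8, red, green, blue; 420x560 float32, m along the optical axis (not along the pixel's ray), 0 where there is no reading.
- imaging.camera_info(name): a dict with "fx", "fy", "cx", "cy" (pixels), "distortion" ([k1, k2, p1, p2, k3] as OpenCV has them; the pictures are not rectified), "position" and "rotation" of the camera in the world; the wrist camera has in their place "hand_eye" (4x4, takes a point from camera to tool coordinates, whose origin is the TCP and whose axes are the flange's). Camera axes: x right, y up, looking along -z (the intrinsics and any distortion apply to the point x, -y, -z); pixel columns grow to the right and rows downward; lengths in m; the calibration is good to about 2 mm. A picture is of the moment at which its call begins: read the wrist's pose just before it. camera_info takes no time and is no camera call.
- ticket.hand_in(): hands the job in; it is judged then, once.
The state is a dict: "t": time; "joints": joint angles; "qd": joint speeds; "joint_torque": joint torques, N m; "tcp_pos": TCP position; "tcp_rot": TCP orientation; "force": force on the tool from outside, world axes, zero at the start; "wrist_torque": the same for the moment, N m; "width": finger opening in m; "grasp_force": force on a finger pad.
Only numpy, scipy, OpenCV 4.12 (cv2) and the standard library are available. Lean on these libraries where they do the work, as an engineer would, in place of code of your own. Each camera call takes 0.05 s, during which the arm holds its last target. There are 200 camera calls.

TASK

Put the grille guard back on the nail-dust collector: pick it up by its handle, gently feel for the two upright pins until both end holes are over them, and lower it over both pins, still in your hand, until it sits fully home and flat on the collector's rim. Then let go of it. Do not force it down on the pins, and leave the polish bottles, the wipes box and the mug alone.

Things in the scene. Friction and masses are not known exactly. Their poses are not given: they have to be found in the camera images.
- guard: Loose aluminium slatted grille lying flat on the desk: 130 mm (its x) by 224 mm (its y), 8 mm thick, 0.26 to 0.44 kg. Origin: centre of its underside; z up. Two round through holes, 10.5 mm in diameter, at x = 0, y = +65 and -65 mm; either way round fits. On the centre line (|x| below 13 mm) the underside is one flat strip apart from the holes.
- guard_handle (a point): Centre of the guard's upright plastic handle block, 28 mm above the guard's underside. The block is 18 mm thick along the guard's x, 70 mm long along its y and stands from 8 to 48 mm above the underside. Grip it across the 18 mm.
- collector: Fixed white dust collector, 180 mm (its x) by 288 mm (its y), 70 mm high. Origin: centre of its underside; z up. The flat top rim, at 70 mm, surrounds a well 100 mm (x) by 184 mm (y) with its floor at 50 mm. In the well lies a steel bar along y with two upright pins. Fitted, the guard lies flat on the rim, pins through its holes, its length along the collector's.
- rim_middle (a point): Middle of the well at rim height (not of the pins). The two steel pins stand at x = 0, 130 mm apart along y, 8 mm in diameter, flat-topped, tops 22 mm above the rim. Their bar is clamped anywhere along y: the pair's middle lies -18 to +18 mm from here and is not measured, so feel for it. Press the guard on pins or rim with 30 N at most.
- polish_a: Small nail polish bottle, 28 mm in diameter, 75 mm tall, standing between the collector and the guard; origin at the centre of its foot. Leave alone.
- polish_b: A second such polish bottle, 28 mm in diameter, 75 mm tall; origin at the centre of its foot. Leave alone.
- wipes: Cardboard box of wipes, 70 x 130 x 60 mm high, at the far edge of the work; origin at the centre of its underside. Leave alone.
- mug: White mug, 80 mm in diameter, 90 mm tall, at the far edge of the work; origin at the centre of its foot. Leave alone.

How it is judged:
By the outcome, as a careful person would: the job done as asked, in the order asked, and still so for the second after the job is handed in, with the robot touching nothing.
It also fails if it takes over 72 s, if anything falls off the work surface, if the arm or the gripper's body presses on something with over 40 N, if the wrist force passes 120 N, or if a joint passes its speed limit or range.

## Working session

There is one attempt and no reset: what is moved stays moved. The work goes in short steps, Python scripts to look and compute and a tool call to move; the robot and the scene stay as the last step left them, time stands still between calls to the robot, and variables do not carry over. Pictures are saved under pics/ and viewed, at most 10 in all, crops included, and the job is handed in when it is done.

Besides the shell and the picture viewer there is one more tool, called after "Request:" as name(argument=value, ...) on one line, values as JSON. arm_command: Moves the arm, as the interface text tells. Shifts and turns lie within -1 to 1; 1 stands for 0.3 m of shift or 0.5 rad of turn. Its arguments: {"type":"object","properties":{"plan":{"type":"array","items":{"type":"number"}},"squeeze":{"type":"number"}},"required":["plan"]}

```bash
mkdir -p pics; ls; python3 - <<'E'
from workcell import ctrl, imaging, ticket
import cv2,numpy as np
print(ctrl.observe(), ctrl.hold_point_z)
ims=[]
for n in ["scene","side"]:
    im,d=imaging.snapshot(n); np.savez(f"pics/{n}0.npz",im=im,d=d)
    cv2.imwrite(f"pics/{n}0.png",im[:,:,::-1]); print(n,imaging.camera_info(n))
print(imaging.camera_info("wrist"))
E
```

```text
pics
{'t': 0.0, 'joints': array([-0.06821205,  0.41189951, -0.01272793,  1.59699611,  0.00566388,
        1.13424114, -0.08219848]), 'qd': array([-5.67672281e-04, -4.36794816e-04,  1.96383928e-03,  9.57749426e-04,
       -5.55276626e-06, -4.04217379e-04, -2.87511036e-04]), 'joint_torque': array([-2.92756195e-04, -5.87956166e+01,  6.41712137e-01, -2.91074431e+01,
       -5.37758670e-02,  1.83686998e-02,  1.53371734e-04]), 'tcp_pos': array([ 6.24538735e-01, -4.26954037e-05,  2.21828840e-01]), 'tcp_rot': array([-2.22068113e+00, -2.22085790e+00,  1.84079720e-03]), 'force': array([ 0.11042011, -0.06700932,  0.56789309]), 'wrist_torque': array([0.0411911 , 0.04514246, 0.03856893]), 'grasp_force': 0.0, 'width': 0.08794662572070971} 0.0187
scene {'fx': 436.46491195394697, 'fy': 436.46491195394697, 'cx': 281.96104281373664, 'cy': 214.39855777693316, 'distortion': array([-0.08464392,  0.        ,  0.        ,  0.        ,  0.        ]), 'position': array([ 0.88306247, -0.41739843,  0.57539049]), 'rotation': array([0.78578319, 0.22885559, 0.50954705])}
side {'fx': 384.6064783107579, 'fy': 384.6064783107579, 'cx': 273.7000626193324, 'cy': 210.68790740024932, 'distortion': array([-0.08583035,  0.        ,  0.        ,  0.        ,  0.        ]), 'position': array([0.31605739, 0.4881446 , 0.58096732]), 'rotation': array([ 0.30086978, -1.07166522, -2.36245479])}
{'fx': 372.3864043591053, 'fy': 372.3864043591053, 'cx': 272.0222337445496, 'cy': 208.41176861730824, 'distortion': array([-0.09630591,  0.        ,  0.        ,  0.        ,  0.        ]), 'hand_eye': array([[-1.06428777e-05,  9.52293448e-01,  3.05183859e-01,
         8.42610121e-02],
       [ 9.99999861e-01,  1.71154924e-04, -4.99196901e-04,
        -1.74213992e-03],
       [-5.27615658e-04,  3.05183811e-01, -9.52293318e-01,
        -1.62758940e-01],
       [ 0.00000000e+00,  0.00000000e+00,  0.00000000e+00,
         1.00000000e+00]])}
```

View pics/scene0.png

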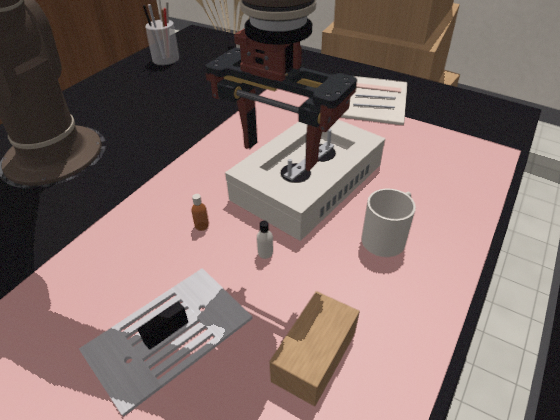

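View pics/side0.png

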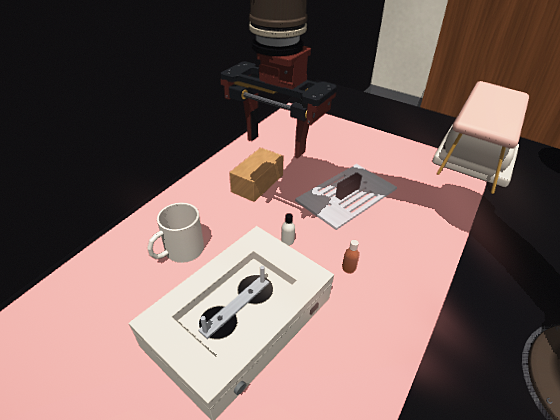

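The scene view shows the guard at about (165,335) with its black handle at (165,325), the collector at (305,170), and the bottles at (200,213) and (265,240). The side view shows the pins at about (263,275) and (205,325), and the handle at (348,186).

```bash
cat > h.py <<'E'
from workcell import ctrl, imaging, ticket
import cv2,numpy as np
from scipy.spatial.transform import Rotation as R
def cam(n,st=None):
    c=imaging.camera_info(n)
    K=np.array([[c['fx'],0,c['cx']],[0,c['fy'],c['cy']],[0,0,1]])
    if n=='wrist':
        H=c['hand_eye']; Rt=R.from_rotvec(st['tcp_rot']).as_matrix()
        return K,c['distortion'],Rt@H[:3,:3],Rt@H[:3,3]+st['tcp_pos']
    return K,c['distortion'],R.from_rotvec(c['rotation']).as_matrix(),np.array(c['position'])
def dirs(px,C):
    u=cv2.undistortPoints(np.asarray(px,float).reshape(-1,1,2),C[0],C[1]).reshape(-1,2)
    return np.c_[u[:,0],-u[:,1],-np.ones(len(u))]@C[2].T
def onplane(px,z,C):
    d=dirs(px,C); return C[3]+d*((z-C[3][2])/d[:,2])[:,None]
def cloud(d,C):
    v,u=np.mgrid[:d.shape[0],:d.shape[1]]
    P=C[3]+dirs(np.c_[u.ravel(),v.ravel()],C)*d.ravel()[:,None]
    P[d.ravel()==0]=np.nan
    return P.reshape(*d.shape,3)
def rect(P):
    (c,s,a)=cv2.minAreaRect((P[:,:2]*1000).astype(np.float32)); return np.round(c,1),np.round(s,1),round(a,1)
E
python3 - <<'E'
from h import *
for n in ["scene","side"]:
    z=np.load(f"pics/{n}0.npz"); C=cam(n); P=cloud(z['d'],C); im=z['im'].astype(int)
    hsv=cv2.cvtColor(z['im'],cv2.COLOR_RGB2HSV)
    def blobs(m,name,amin):
        k,l,s,c=cv2.connectedComponentsWithStats(m.astype(np.uint8),connectivity=4)
        for i in range(1,k):
            if s[i,4]>amin:
                Q=P[l==i]; print(n,name,c[i].round(),s[i,4],rect(Q),'z',np.median(Q[:,2]).round(4))
    Z=P[...,2]; W=(P[...,0]>.3)&(P[...,0]<1)&(abs(P[...,1])<.6)
    blobs(W&(abs(Z-.070)<.006)&(hsv[...,1]<60),'rim',400)
    blobs(W&(abs(Z-.048)<.005)&(im.max(2)<90),'handletop',40)
    blobs(W&(abs(Z-.008)<.004)&(hsv[...,1]<45),'guard',300)
    blobs(W&(Z>.07)&(Z<.079)&(hsv[...,1]<255),'tall',25)
    blobs(W&(Z>.08)&(Z<.1),'pins?',8)
    blobs(W&(Z>.05)&(Z<.066)&(hsv[...,1]>90),'box',100)
E
```

```text
scene rim [304. 166.] 5291 (array([560.1, 207.6]), array([292.3, 182.8]), 82.1) z 0.0696
scene handletop [327. 155.] 130 (array([584.8, 246.3]), array([51.8, 21.4]), 78.4) z 0.051
scene handletop [296. 175.] 205 (array([557. , 156.4]), array([57. , 43.1]), 12.3) z 0.0509
scene handletop [160. 319.] 554 (array([ 554.3, -215.9]), array([70.1, 18.3]), 74.8) z 0.0473
scene guard [375. 110.] 1169 (array([573.5, 550.7]), array([147.6, 128.6]), 13.0) z 0.0094
scene guard [296. 212.] 406 (array([610.3, 135.6]), array([299.6, 143.7]), 45.7) z 0.0082
scene guard [162. 340.] 9388 (array([ 553.2, -215.5]), array([224.1, 133.4]), 74.3) z 0.0076
scene tall [344. 126.] 124 (array([581.9, 330.2]), array([59.9, 43.1]), 6.6) z 0.0707
scene tall [297. 129.] 28 (array([497.1, 273.3]), array([10.8, 39.6]), 34.7) z 0.0705
scene tall [291. 129.] 28 (array([486.8, 267.5]), array([14.9, 23.4]), 30.6) z 0.0707
scene tall [365. 138.] 166 (array([634.7, 315.3]), array([37.6, 73. ]), 18.2) z 0.0707
scene tall [378. 139.] 50 (array([657.1, 322.3]), array([33.7, 20.1]), 83.9) z 0.0706
scene tall [277. 149.] 26 (ar
[... 4037 characters left out ...]
) z 0.0708
side tall [204. 386.] 212 (array([508.4, 349.5]), array([47. , 22.2]), 23.0) z 0.0708
side pins? [454. 135.] 67 (array([ 391.3, -505.3]), array([20., 46.]), 22.5) z 0.0876
side pins? [474. 142.] 268 (array([ 335.7, -477. ]), array([71.6, 58.6]), 1.1) z 0.0894
side pins? [454. 145.] 30 (array([ 376.1, -439.8]), array([10.5,  6.7]), 12.7) z 0.09
side pins? [178. 218.] 478 (array([757.7, 132.4]), array([77.5, 81. ]), 45.0) z 0.0877
side pins? [262. 269.] 30 (array([552.5, 149.7]), array([5. , 8.1]), 32.0) z 0.0902
side pins? [203. 320.] 47 (array([569.8, 277.9]), array([7.8, 7.2]), 34.9) z 0.0904
side box [256. 166.] 1088 (array([ 758.3, -130.2]), array([ 71. , 132.8]), 0.5) z 0.0606
```

Request:
arm_command(plan=[-0.06,-0.18,-0.05,0,0,-0.14,0,-0.12,-0.36,-0.1,0,0,-0.28,0,-0.18,-0.54,-0.15,0,0,-0.42,0,-0.236,-0.716,-0.2,0,0,-0.541,0,-0.236,-0.716,-0.2,0,0,-0.541,0,-0.236,-0.716,-0.2,0,0,-0.541,0,-0.236,-0.716,-0.2,0,0,-0.541,0,-0.236,-0.716,-0.2,0,0,-0.541,0])

```text
t: 0.77
tcp_pos: [0.553, -0.2165, 0.1619]
tcp_rot: [-2.503, -1.896, 0.002]
force: [1.3, 0.7, -0.2]
width: 0.088
grasp_force: 0.0
```

```bash
python3 - <<'E'
from h import *
st=ctrl.observe(); C=cam('wrist',st)
im,d=imaging.snapshot('wrist'); cv2.imwrite('pics/w1.png',im[:,:,::-1]); P=cloud(d,C)
print(st['tcp_pos'],R.from_rotvec(st['tcp_rot']).as_matrix().round(3).tolist(),st['force'])
m=(abs(P[...,2]-.048)<.006)&(im.max(2)<100)
k,l,s,c=cv2.connectedComponentsWithStats(m.astype(np.uint8))
for i in range(1,k):
    if s[i,4]>200: print(c[i],s[i,4],rect(P[l==i]),np.median(P[l==i][:,2]))
E
```

```text
[ 0.5529754  -0.21653224  0.16192745] [[0.271, 0.963, -0.002], [0.963, -0.271, 0.0], [-0.0, -0.002, -1.0]] [ 1.27871189  0.70238091 -0.2095679 ]
[475.30632411  58.63636364] 1012 (array([ 722.2, -152.8]), array([ 2.6, 87.4]), 0.3) 0.04822995627693841
[272.91132265 197.67885772] 1996 (array([ 552.5, -214.3]), array([70. , 17.7]), 74.5) 0.04862372954193794
```

The wrist view confirms the handle: centre at pixel (273,198), world position about (0.553, -0.214), angle as measured. I'll go down, then grip.

Request:
arm_command(plan=[0,0.007,-0.12,0,0,0,0,0,0.007,-0.24,0,0,0,0,0,0.007,-0.36,0,0,0,0,0,0.007,-0.44,0,0,0,0.3,0,0.007,-0.48,0,0,0,0.5,0,0.007,-0.497,0,0,0,0.5,0,0.007,-0.497,0,0,0,0.5,0,0.007,-0.497,0,0,0,0.5], squeeze=20)

```text
t: 1.48
tcp_pos: [0.5554, -0.2124, 0.0148]
tcp_rot: [2.499, 1.902, 0.002]
force: [0.1, 0.5, 0.5]
width: 0.058
grasp_force: 0.0
```

Request:
arm_command(plan=[0,0,0,0,0,0,1,0,0,0,0,0,0,1,0,0,0,0,0,0,1,0,0,0,0,0,0,1,0,0,0,0,0,0,1,0,0,0,0,0,0,1], squeeze=40)

```text
t: 1.98
tcp_pos: [0.5543, -0.2128, 0.0138]
tcp_rot: [2.501, 1.901, 0.0]
force: [-0.6, -0.0, 0.9]
width: 0.0179
grasp_force: 3.5
```

Request:
arm_command(plan=[0,0,0,0,0,0,1,0,0,0,0,0,0,1,0,0,0.03,0,0,0,1,0,0,0.1,0,0,0,1,0,0,0.2,0,0,0,1,0,0,0.3,0,0,0,1,0,0,0.4,0,0,0,1,0,0,0.5,0,0,0,1], squeeze=50)

```text
t: 2.65
tcp_pos: [0.5535, -0.2125, 0.165]
tcp_rot: [-2.5, -1.901, 0.001]
force: [0.5, 0.2, -3.5]
width: 0.0177
grasp_force: 50.0
```

Request:
arm_command(plan=[0,0.08,0,0,0,0.03,1,0,0.2,0,0,0,0.08,1,0,0.32,0,0,0,0.13,1,0.01,0.44,0,0,0,0.18,1,0.01,0.56,0,0,0,0.23,1,0.02,0.68,0,0,0,0.269,1,0.02,0.8,0,0,0,0.269,1,0.02,0.9,0,0,0,0.269,1])

```text
t: 3.32
tcp_pos: [0.5594, 0.0602, 0.1637]
tcp_rot: [-2.365, -2.067, 0.0]
force: [0.6, 0.1, -3.2]
width: 0.0181
grasp_force: 50.0
```

Request:
arm_command(plan=[0.0,0.1,0,0,0,0,1,0,0.2,0,0,0,0,1,0,0.3,0,0,0,0,1,0,0.4,0,0,0,0,1,0,0.48,-0.02,0,0,0,1,0,0.52,-0.04,0,0,0,1,0,0.52,-0.05,0,0,0,1,0,0.52,-0.05,0,0,0,1])

```text
t: 3.98
tcp_pos: [0.5593, 0.2122, 0.1473]
tcp_rot: [-2.367, -2.066, 0.005]
force: [0.4, -1.0, -3.0]
width: 0.0178
grasp_force: 50.0
```

```bash
python3 - <<'E'
from h import *
st=ctrl.observe(); print(st['tcp_pos'],st['force'],R.from_rotvec(st['tcp_rot']).as_matrix().round(3).tolist())
ims=[]
for n in ["scene","side","wrist"]:
    C=cam(n,st); im,d=imaging.snapshot(n); np.savez(f"pics/{n}2.npz",im=im,d=d); ims.append(im)
    P=cloud(d,C); z0=st['tcp_pos'][2]-.0138+.008
    m=(abs(P[...,2]-z0)<.005)&(abs(P[...,0]-.56)<.12)&(abs(P[...,1]-.21)<.16)
    k,l,s,c=cv2.connectedComponentsWithStats(m.astype(np.uint8))
    for i in range(1,k):
        if s[i,4]>300: print(n,c[i],s[i,4],rect(P[l==i]),np.median(P[l==i][:,2]))
a=np.vstack([np.hstack([ims[0][20:300,150:510],ims[1][170:450,60:420]]),np.hstack([ims[2][:300],ims[2][:300,:160]])])
cv2.imwrite('pics/c2.png',cv2.resize(a,(800,int(a.shape[0]*800/a.shape[1])))[:600,:,::-1] if 0 else np.ascontiguousarray(a[:600,:,::-1]))
E
```

```text
[0.55934277 0.21220466 0.14725895] [ 0.41616902 -0.98608942 -3.00395278] [[0.135, 0.991, -0.002], [0.991, -0.135, -0.002], [-0.002, -0.002, -1.0]]
scene [305.29852744 130.17884873] 3735 (array([557.9, 208.8]), array([229. , 133.9]), 81.8) 0.14107974192523737
side [219.29472477 292.20040138] 6976 (array([560. , 209.5]), array([225.3, 132.5]), 82.1) 0.14189685209984051
wrist [271.91033053 142.01234028] 61749 (array([563. , 251.9]), array([140.7, 131.5]), 82.2) 0.1419937482721137
wrist [271.99668874 403.18874172] 2114 (array([545.6, 122.9]), array([27.8, 39.9]), 81.8) 0.1424385645217045Traceback (most recent call last):
  File "<stdin>", line 11, in <module>
    return _nx.concatenate(arrs, 1, dtype=dtype, casting=casting)
           ~~~~~~~~~~~~~~~^^^^^^^^^^^^^^^^^^^^^^^^^^^^^^^^^^^^^^^
ValueError: all the input array dimensions except for the concatenation axis must match exactly, but along dimension 0, the array at index 0 has size 280 and the array at index 1 has size 250
```

```bash
python3 - <<'E'
import numpy as np,cv2
L=lambda n:np.load(f'pics/{n}.npz')['im']
r=lambda a:cv2.resize(a,(400,300),interpolation=cv2.INTER_CUBIC)
a=np.vstack([np.hstack([r(L('scene2')[60:210,210:410]),r(L('side2')[210:390,100:340])]),np.hstack([r(L('wrist2')),r(L('side0')[240:360,160:320])])])
cv2.imwrite('pics/c2.png',a[:,:,::-1])
E
```

```text
(no output)
```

View pics/c2.png

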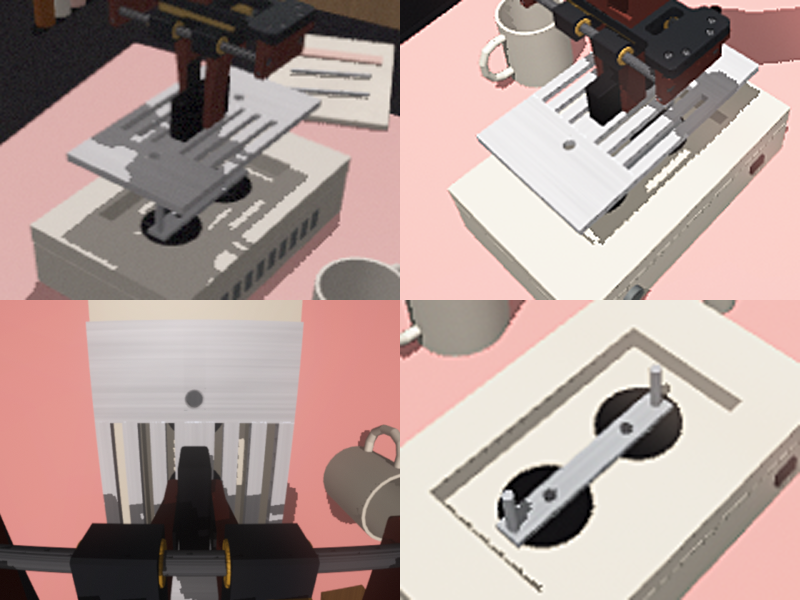

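The wrist view (bottom left) shows the +y hole at about pixel (271,139). The side view shows the same hole at about (201,297). The side close-up (bottom right) shows the pin tops at about (203,317) and (262,267).

```bash
python3 - <<'E'
from h import *
st=ctrl.observe(); z0=.1417
def hole(n,px,w):
    im=np.load(f'pics/{n}2.npz')['im'].min(2).astype(float); x,y=px
    s=im[y-w:y+w+1,x-w:x+w+1]; bg=np.median(s); m=np.clip(bg-s-12,0,None)
    v,u=np.mgrid[y-w:y+w+1,x-w:x+w+1]; c=[(u*m).sum()/m.sum(),(v*m).sum()/m.sum()]
    print(n,'hole',np.round(c,2),(onplane(c,z0,cam(n,st))*1000).round(1))
hole('side',(201,297),6); hole('wrist',(271,139),16); hole('scene',(287,137),5); hole('scene',(330,108),4)
for n,ps in [('scene',[(289,162),(329,132)]),('side',[(262,269),(203,320)])]:
    z=np.load(f'pics/{n}0.npz'); C=cam(n); P=cloud(z['d'],C)
    for x,y in ps:
        b=P[y-12:y+12,x-8:x+9]; m=(b[...,2]>.0895)&(b[...,2]<.1)
        v,u=np.nonzero(m); c=[u.mean()+x-8,v.mean()+y-12]
        print(n,'pin',np.round(c,2),m.sum(),(onplane(c,.0915,C)*1000).round(1),(b[m].mean(0)*1000).round(1))
E
```

```text
side hole [200.94 296.76] [[568.1 274.4 141.7]]
wrist hole [271.32 138.11] [[567.5 273.5 141.7]]
scene hole [286.45 137.47] [[548.9 142.4 141.7]]
scene hole [328.95 108.29] [[568.2 271.6 141.7]]
scene pin [289. 160.] 11 [[552.3 145.6  91.5]] [552.1 146.   91.2]
scene pin [328.78 129.89] 9 [[570.  274.2  91.5]] [569.7 274.8  91.1]
side pin [261.44 267.56] 16 [[552.6 149.8  91.5]] [552.4 150.1  92. ]
side pin [202.44 317.92] 25 [[570.2 277.5  91.5]] [570.1 277.7  91.8]
```

Request:
arm_command(plan=[0.007,0.01,-0.03,0,0,0,1,0.007,0.01,-0.06,0,0,0,1,0.007,0.01,-0.09,0,0,0,1,0.007,0.01,-0.11,0,0,0,1,0.007,0.01,-0.11,0,0,0,1,0.007,0.01,-0.11,0,0,0,1])

```text
t: 4.63
tcp_pos: [0.5619, 0.216, 0.1148]
tcp_rot: [-2.367, -2.065, 0.002]
force: [-0.0, -0.1, -2.9]
width: 0.0178
grasp_force: 50.0
```

```bash
python3 - <<'E'
from h import *
st=ctrl.observe(); print(st['tcp_pos'],st['force'],R.from_rotvec(st['tcp_rot']).as_matrix().round(3).tolist())
im={}
for n in ["side","wrist","scene"]:
    im[n],d=imaging.snapshot(n); np.savez(f"pics/{n}3.npz",im=im[n],d=d)
r=lambda a:cv2.resize(a,(400,300),interpolation=cv2.INTER_CUBIC)
a=np.vstack([np.hstack([r(im['wrist'][108:168,231:311]),r(im['side'][270:345,150:250])]),np.hstack([r(im['scene'][110:185,250:350]),r(im['wrist'])])])
cv2.imwrite('pics/c3.png',a[:,:,::-1])
E
```

```text
[0.56193921 0.21600266 0.11477857] [-0.03007261 -0.13095645 -2.94953448] [[0.136, 0.991, -0.001], [0.991, -0.136, -0.001], [-0.001, -0.001, -1.0]]
```

View pics/c3.png

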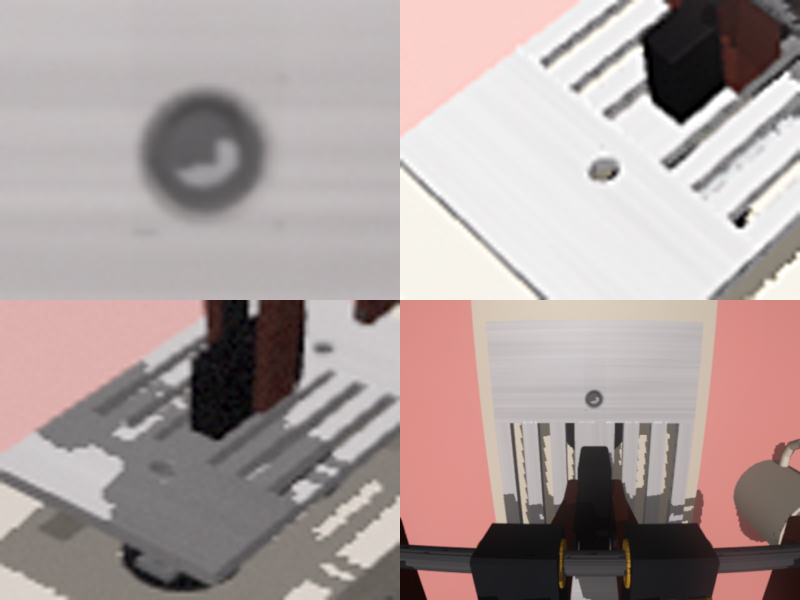

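The wrist close-up (top left) shows the pin top through the hole, almost concentric with it. The hole is at about pixel (271.6,138) and the pin at about (272,138). I'll work out the parallax.

```bash
python3 - <<'E'
from h import *
st=ctrl.observe(); C=cam('wrist',st)
print(onplane([[271.6,138]],.1095,C)*1000, onplane([[272,137.8]],.092,C)*1000)
E
```

```text
[[569.34404619 279.28854466 109.5       ]] [[569.26459049 277.23064528  92.        ]]
```

Request:
arm_command(plan=[0,-0.006,0,0,0,0,1,0,-0.006,-0.01,0,0,0,1,0,-0.006,-0.02,0,0,0,1,0,-0.006,-0.028,0,0,0,1,0,-0.006,-0.032,0,0,0,1,0,-0.006,-0.036,0,0,0,1,0,-0.006,-0.036,0,0,0,1,0,-0.006,-0.036,0,0,0,1])

```text
t: 5.45
tcp_pos: [0.5623, 0.2145, 0.1047]
tcp_rot: [-2.367, -2.065, 0.0]
force: [-0.8, 0.2, -3.1]
width: 0.018
grasp_force: 50.0
```

Request:
arm_command(plan=[0,0,-0.003,0,0,0,1,0,0,-0.006,0,0,0,1,0,0,-0.009,0,0,0,1,0,0,-0.01,0,0,0,1,0,0,-0.01,0,0,0,1])

```text
t: 5.87
tcp_pos: [0.5622, 0.2145, 0.1016]
tcp_rot: [-2.367, -2.065, 0.0]
force: [0.3, 0.1, -2.4]
width: 0.0181
grasp_force: 50.0
```

Request:
arm_command(plan=[0,0,-0.004,0,0,0,1,0,0,-0.007,0,0,0,1,0,0,-0.01,0,0,0,1,0,0,-0.013,0,0,0,1,0,0,-0.013,0,0,0,1])

```text
t: 6.28
tcp_pos: [0.5622, 0.2144, 0.0976]
tcp_rot: [-2.367, -2.065, 0.0]
force: [1.3, 0.2, -3.4]
width: 0.0172
grasp_force: 50.0
```

```bash
python3 - <<'E'
from h import *
st=ctrl.observe(); print(st['tcp_pos'],st['force'],st['wrist_torque'],R.from_rotvec(st['tcp_rot']).as_matrix().round(3).tolist())
im={}
for n in ["side","wrist","scene"]: im[n],_=imaging.snapshot(n)
r=lambda a:cv2.resize(a,(400,300),interpolation=cv2.INTER_CUBIC)
a=np.vstack([np.hstack([r(im['wrist'][108:168,231:311]),r(im['side'][270:345,150:250])]),np.hstack([r(im['scene'][110:185,250:350]),r(im['wrist'])])])
cv2.imwrite('pics/c4.png',a[:,:,::-1])
E
```

```text
[0.56219105 0.21440998 0.09760787] [ 1.29501121  0.1537229  -3.42388755] [ 0.03640457 -0.019674   -0.00638447] [[0.136, 0.991, -0.0], [0.991, -0.136, -0.0], [-0.0, -0.0, -1.0]]
```

View pics/c4.png

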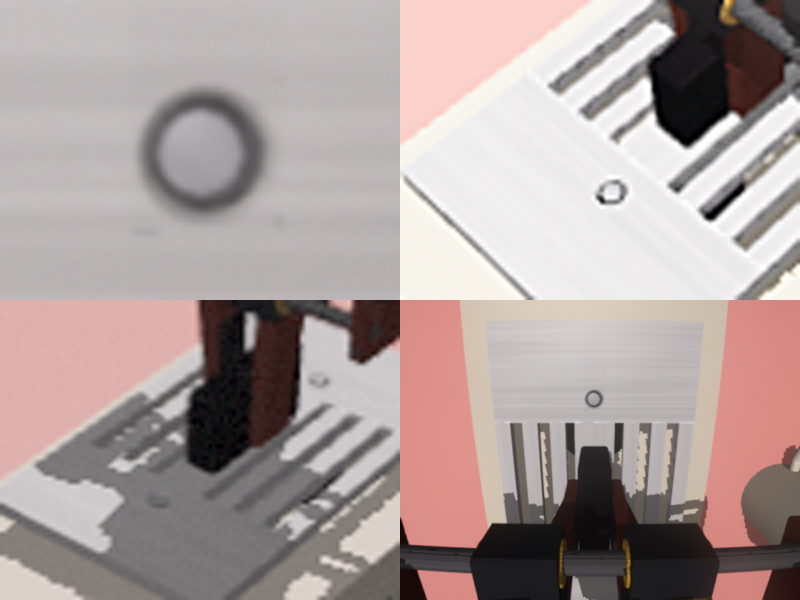

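Pin tops are now almost flush in both holes (wrist crop: disc centred within the ring at (202,150); scene shows both holes filled). I'll keep lowering gently.

Request:
arm_command(plan=[0,0,-0.005,0,0,0,1,0,0,-0.01,0,0,0,1,0,0,-0.015,0,0,0,1,0,0,-0.02,0,0,0,1,0,0,-0.025,0,0,0,1,0,0,-0.03,0,0,0,1,0,0,-0.035,0,0,0,1,0,0,-0.035,0,0,0,1])

```text
t: 7.1
tcp_pos: [0.5621, 0.2144, 0.087]
tcp_rot: [-2.367, -2.065, 0.001]
force: [-0.3, -0.3, -3.3]
width: 0.0178
grasp_force: 50.0
```

Request:
arm_command(plan=[0,0,-0.003,0,0,0,1,0,0,-0.005,0,0,0,1,0,0,-0.007,0,0,0,1,0,0,-0.007,0,0,0,1])

```text
t: 7.43
tcp_pos: [0.5623, 0.2145, 0.0852]
tcp_rot: [-2.367, -2.065, 0.0]
force: [0.2, 0.2, -2.5]
width: 0.0176
grasp_force: 50.0
```

Request:
arm_command(plan=[0,0,-0.001,0,0,0,1,0,0,-0.002,0,0,0,1,0,0,-0.003,0,0,0,1,0,0,-0.003,0,0,0,1])

```text
t: 7.77
tcp_pos: [0.5623, 0.2145, 0.0843]
tcp_rot: [2.367, 2.065, 0.0]
force: [1.0, -1.2, -2.6]
width: 0.0179
grasp_force: 50.0
```

Request:
arm_command(plan=[0,0,-0.001,0,0,0,1,0,0,-0.002,0,0,0,1,0,0,-0.002,0,0,0,1,0,0,-0.002,0,0,0,1])

```text
t: 8.1
tcp_pos: [0.5623, 0.2145, 0.0838]
tcp_rot: [2.367, 2.065, 0.0]
force: [-0.5, -1.1, -2.2]
width: 0.0176
grasp_force: 50.0
```

Request:
arm_command(plan=[0,0,-0.001,0,0,0,1,0,0,-0.002,0,0,0,1,0,0,-0.003,0,0,0,1,0,0,-0.003,0,0,0,1])

```text
t: 8.43
tcp_pos: [0.5624, 0.2145, 0.0838]
tcp_rot: [2.367, 2.065, 0.001]
force: [-3.5, -0.9, 7.0]
width: 0.0178
grasp_force: 50.0
```

The tool stopped at underside ≈ 0.070 with about 10 N of reaction, so the guard is seated on the rim. I'll ease off, release and check before retreating.

Request:
arm_command(plan=[0,0,0.002,0,0,0,1,0,0,0.002,0,0,0,1,0,0,0.002,0,0,0,0.7,0,0,0.002,0,0,0,0.5,0,0,0.002,0,0,0,0.4,0,0,0.002,0,0,0,0.4,0,0,0.002,0,0,0,0.4,0,0,0.002,0,0,0,0.4])

```text
t: 9.1
tcp_pos: [0.5623, 0.2145, 0.0834]
tcp_rot: [-2.367, -2.065, -0.0]
force: [-0.4, 0.1, -0.1]
width: 0.0515
grasp_force: 0.0
```

Request:
arm_command(plan=[0,0,0.02,0,0,0,0.4,0,0,0.08,0,0,0,0.4,0,0,0.16,0,0,0,0.4,0,0,0.26,0,0,0,0.4,0,0,0.36,0,0,0,0.4,0,0,0.46,0,0,0,0.4,0,0,0.46,0,0,0,0.4,0,0,0.46,0,0,0,0.4])

```text
t: 9.77
tcp_pos: [0.5633, 0.2149, 0.2239]
tcp_rot: [2.366, 2.064, 0.007]
force: [-0.4, -0.3, -0.7]
width: 0.0527
grasp_force: 0.0
```

```bash
python3 - <<'E'
from h import *
st=ctrl.observe(); print(st['t'],st['tcp_pos'],st['force'],st['width'])
im={}
for n in ["side","wrist","scene"]:
    C=cam(n,st); im[n],d=imaging.snapshot(n); P=cloud(d,C)
    m=(abs(P[...,2]-.0785)<.005)&(abs(P[...,0]-.56)<.12)&(abs(P[...,1]-.21)<.16)
    k,l,s,c=cv2.connectedComponentsWithStats(m.astype(np.uint8)); i=1+s[1:,4].argmax(); Q=P[l==i]
    A=np.c_[Q[:,:2]-[.561,.212],np.ones(len(Q))]; print(n,rect(Q),np.linalg.lstsq(A,Q[:,2],rcond=None)[0].round(4))
a=np.hstack([cv2.resize(im[n],(400,300)) for n in ('side','scene')]); cv2.imwrite('pics/c5.png',a[:,:,::-1])
E
```

```text
9.7667 [0.56331937 0.2149214  0.22387816] [-0.41819182 -0.25287389 -0.6847923 ] 0.05272331384585331
side (array([562.4, 212.5]), array([225.3, 132.7]), 82.1) [ 0.0023 -0.0006  0.078 ]
wrist (array([564.2, 214.6]), array([236.9, 142.3]), 82.1) [0.0019 0.0008 0.0804]
scene (array([561. , 211.1]), array([229. , 133.1]), 82.2) [-0.002   0.0033  0.0776]
```

View pics/c5.png

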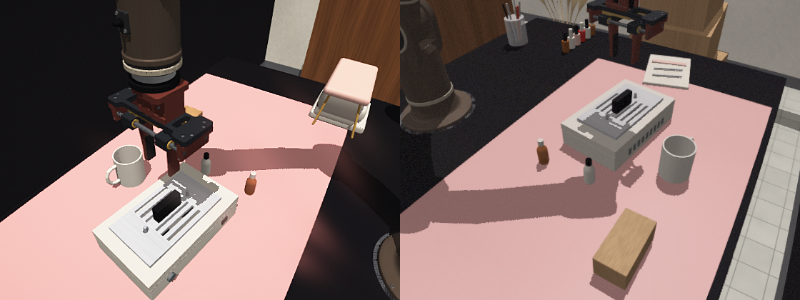

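The guard lies flat on the rim: its top is at 78 mm, with tilt under 0.2°. The pins stick up through both holes, the bottles, box and mug are standing where they were, and the arm is clear.

```bash
python3 -c "
from workcell import ticket; print(ticket.hand_in())"
```

```text
the job is handed in; nothing more can be done
None
```

The guard is back on the collector, flat on the rim with both pins through its holes and pressed with about 10 N at most; I let go, backed the arm clear and handed the job in at about 10 s.

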